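# Roll the chrome eyepiece tubes out of the tip pan past the dam plate

### The arm

A 7-joint arm with a two-finger parallel gripper is mounted at the origin on the work surface. World frame = base frame: x ahead of the robot, y to its left, z up, the work surface at z = 0. Lengths are in m, angles in rad, forces in N, time in s.
With the tool pointing down it reaches from about 0.425 to 0.95 m from the base axis. Payload 4.7 kg.
Tool frame: the origin (TCP) lies on the centre line of the jaws, within the pads' length; the fingertips stand robot.nose_length ahead of it and the grasp point (between the pads) lies 8 mm behind it (robot.nose_length is the distance from the TCP to the fingertips, in m); z points along the fingers, x is the direction in which the jaws open and shut, and the axes are right-handed (so a half turn about z gives the same grasp; the last joint's range is limited). The gripper opens to 85 mm and grips with 20 to 120 N. Pads are 22 mm wide; open, the fingers measure 114 mm over their backs; the gripper's body (76 mm by 85 mm) begins 54 mm behind the grasp point. The pads swing forward as they close: fully open they stand 13 mm farther back than shut.
Start: joints at [-1.22, 0.469, -0.049, 1.532, 0.024, 1.141, -0.082], TCP at [0.25, 0.627, 0.215] pointing down, gripper open.
Joint ranges: [-2.59, 2.59], [-0.33, 1.99], [-1.39, 1.29], [0.1, 2.45], [-1.04, 4.18], [0.21, 1.99], [-2.66, 2.66]. Speed limits (rad/s): [2.57, 2.57, 3.14, 3.14, 3.14, 3.14, 3.14].

### API

Orientations are given as [roll, pitch, yaw] about the fixed x, y, z axes, in that order (R = Rz(yaw) Ry(pitch) Rx(roll)).
In Python, from plant import robot gives the robot as it stands. Calls block until the motion is done:
- robot.goto(position, orientation): joint-space move of the TCP to a pose.
- robot.move_straight(position, vel=0.15, attitude=None, contact_N=None): straight line of the TCP; attitude=None keeps the orientation; vel is the mean speed in m/s. With contact_N (N) it stops when the force on the tool has changed by that much, and returns True; else False.
- robot.move_joints(angles): joint-space move.
- robot.grip(opening, strength=None): opening from 0.0 (shut) to 1.0 (fully open); strength is the grip in N (None keeps the last); returns when the fingers have stopped.
- robot.sleep(seconds).
- robot.inverse_kinematics(position, orientation): joint angles nearest the present ones, or None.
- robot.sense(): the state.
- robot.grab_frame(name): name is "scene" or "top" or "wrist"; returns a dict with "image" (400x640x3 uint8, red, green, blue), "range_z" (400x640 float32, m along the optical axis (not along the pixel's ray), 0 where there is no reading), "fx", "fy", "cx", "cy" (pixels), "R" (3x3) and "t" (3): a world point X has camera coordinates R X + t. Camera axes: x right, y down, z forward; pixel columns grow to the right and rows downward; lengths in m; the calibration is good to about 2 mm. A picture is of the moment at which its call begins.
A pose or a line that the arm cannot do raises robot.IKError and nothing moves.
- robot.close_job(): hands the job in, once; it reports no verdict.
The state is a dict: "t": time; "joint_pos": joint angles; "joint_velocities": joint speeds; "effort": joint torques, N m; "tcp_pos": TCP position; "tcp_rot": TCP orientation; "wrist_force": force on the tool from outside, world axes, zero at the start; "torque": the same for the moment, N m; "opening": opening from 0.0 (shut) to 1.0 (fully open).
Only numpy, scipy, OpenCV 4.12 (cv2) and the standard library are available. Lean on these libraries where they do the work, as an engineer would, in place of code of your own. Each camera call takes 0.05 s, during which the arm holds its last target.

### The job

Take the green dam plate by its top, hold it upright just inside the tip pan's open front edge so that it bars the mouth in front of the black barrels and leaves a gap only for the chrome eyepiece tubes, and press the edge down with it until both chrome tubes have rolled into the tray and both black barrels are still in the pan. Then let the pan swing back and stand the plate upright in the middle of its cork pad. Everything in the pan is freshly cleaned, so never touch it with the gripper, and leave the prism holder, blower and jig where they are.

Things in the scene. Friction and masses are not known exactly. Their poses are not given: they have to be found in the camera images.
- stand: Fixed grey trunnion stand, 150 mm deep, 300 mm wide, cheeks up to 99 mm high, that carries the steel tip pan. Origin on the bench directly below the middle of the pan's hinge axis. Its y axis is parallel to the hinge and runs along the pan's width; its -x axis points out of the pan's open front towards the tray, roughly towards the robot.
- pan (a joint): Tilt of the pan, rad. 0 = at rest on its rear stop, leaning back 0.14 rad (open edge high, tubes at the back wall); 0.14 = floor level; 0.54 = front stop, floor sloping 0.40 rad down to the tray. Pressing the front edge down (6 to 9 N) tips it; a spring returns it when let go. Tubes start to roll somewhat past level; 0.45 to 0.5 is a good pouring tilt.
- pan_floor (a point): Middle of the pan's inner floor, on the hinge axis, 80 mm above the bench; turns with the pan (axes parallel to the stand's at joint 0). Inner floor 250 mm wide (y), 160 mm deep: open front edge 80 mm before the hinge (-x), back wall 80 mm behind it. Back wall 45 mm high; side walls 3 mm thick, 22 mm high along the front half, 45 mm behind. No front wall.
- pan_lip (a point): Middle of the pan's open front edge, at floor level, 80 mm from the hinge; about 91 mm above the bench at rest, 50 mm at 0.54.
- tray: Fixed blue catch tray with a ribbed rubber liner, 160 mm (x) by 270 mm (y), walls 40 mm high, in front of and below the pan's edge. Origin on the bench under its centre, axes as the stand's.
- chrome1_mid (a point): Centre of a chrome eyepiece tube, 38 mm across, 62 mm long along its y axis, lying in the pan parallel to the hinge. The two chrome tubes lie one before the other in the left or right half of the pan (it varies), centres about 52 mm from that side wall. A gap of about 93 mm lets them out.
- chrome2_mid (a point): Centre of the other chrome eyepiece tube (same size), just in front of chrome1.
- black1_mid (a point): Centre of a black barrel, 38 mm across, 92 mm long along its y axis, lying in the other half of the pan parallel to the hinge, its centre about 52 mm from the other side wall.
- black2_mid (a point): Centre of the other black barrel (same size), just in front of black1.
- dam_mid (a point): Centre of the dam plate: green enamel plate 152 mm wide (y), 95 mm high (z), on a beech hand block 112 mm wide, 95 mm high; 26 mm thick over both (x, green face at -x), 0.34 kg. Stands upright on its lower edge, 47.5 mm below this point. Grip across the 26 mm near the top. Use: middle 8 mm inside the pan's edge, one end 5 mm from the side wall by the black barrels; either face to the tubes.
- pad_top (a point): Centre of the top of the fixed cork pad, 70 mm (x) by 170 mm (y), 4 mm thick, to the left or right of the pan. The plate stands with its width along the pad's y axis, within about 10 mm of the centre.
- holder_mid (a point): Bystander: clear acrylic prism holder, 100 x 70 x 46 mm, centre half-way up.
- blower_mid (a point): Bystander: red rubber lens blower with a black nozzle, standing, 60 mm across, 128 mm high; the point is 45 mm above the bench.
- jig_mid (a point): Bystander: steel optical jig with two upright cheeks, 70 x 130 x 62 mm, centre half-way up.
Not all that is in view belongs to the job. Leave any red or turquoise look-alike of the part that bears chrome2_mid alone.

How it is judged:
By the outcome, as a careful person would: the job done as asked, in the order asked, and still so for the second after the job is handed in, with the robot touching nothing.
It also fails if it takes over 54 s, if anything falls off the work surface, if the arm or the gripper's body presses on something with over 40 N, if the wrist force passes 120 N, or if a joint passes its speed limit or range.

## Working session

There is one attempt and no reset: what is moved stays moved. The work goes in short steps, each a Python script; the robot and the scene stay as the last script left them, time stands still between calls to the robot, and variables do not carry over. Pictures are saved under pics/ and viewed, and the job is handed in when it is done.

```bash
ls; mkdir -p pics
python3 - <<'E'
from plant import robot
import cv2,numpy as np,pickle
s=robot.sense();print(s['t'],s['tcp_pos'],s['tcp_rot'],robot.nose_length)
for n in('scene','top','wrist'):
    f=robot.grab_frame(n);pickle.dump(f,open(f'{n}0.pkl','wb'))
    cv2.imwrite(f'pics/{n}0.png',f['image'][:,:,::-1])
E
```

```text
pics
0.0 [0.24999108 0.62634925 0.2134558 ] [3.14150635e+00 1.95064884e-03 1.19107294e+00] 0.011
```

View pics/scene0.png

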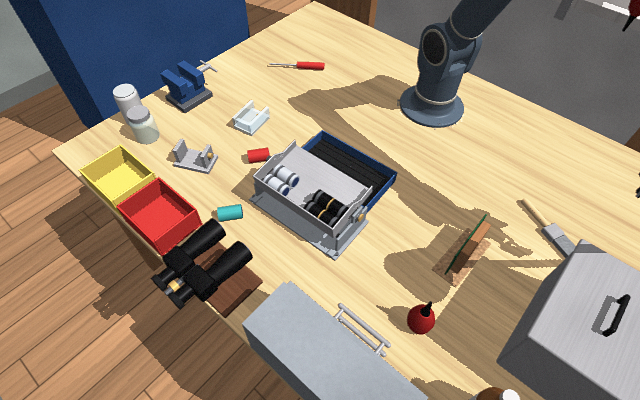

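View pics/top0.png

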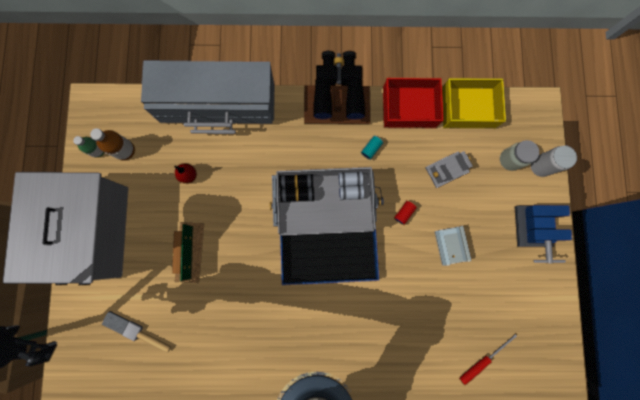

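View pics/wrist0.png

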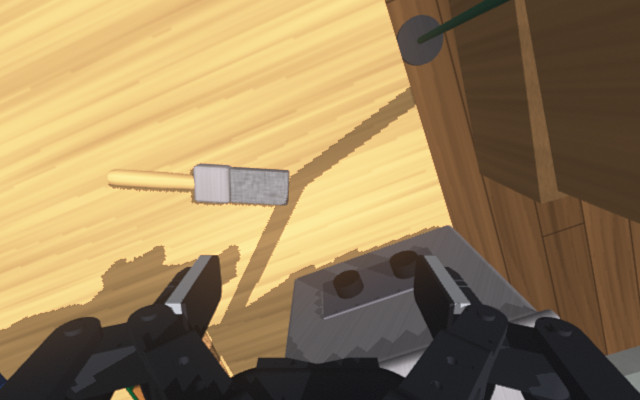

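Run:
```python
import cv2,pickle
f=pickle.load(open('top0.pkl','rb'));g=pickle.load(open('scene0.pkl','rb'))
a=cv2.resize(f['image'][150:300,150:420],None,fx=2.9,fy=2.9,interpolation=2)[:,:,::-1]
cv2.imwrite('pics/c1.png',a)
b=cv2.resize(g['image'][120:340,220:520],None,fx=2.6,fy=2.6,interpolation=2)[:,:,::-1]
cv2.imwrite('pics/c2.png',b)
for q in(f,g):print(q['fx'],q['fy'],q['cx'],q['cy'],q['R'].round(3).tolist(),q['t'].round(3), -q['R'].T@q['t'])
```

```text
417.88789142103843 417.88789142103843 315.25928076446763 195.24589107680436 [[0.003, -1.0, 0.013], [-0.989, -0.005, -0.147], [0.147, -0.013, -0.989]] [0.002 0.6   1.138] [0.42640431 0.01920346 1.2139302 ]
409.13681237744373 409.13681237744373 318.66702666043597 195.55835989132902 [[-0.658, 0.752, 0.013], [0.597, 0.532, -0.6], [-0.459, -0.388, -0.8]] [ 0.38  -0.303  1.382] [1.06517031 0.41093651 0.91793441]
```

View pics/c1.png

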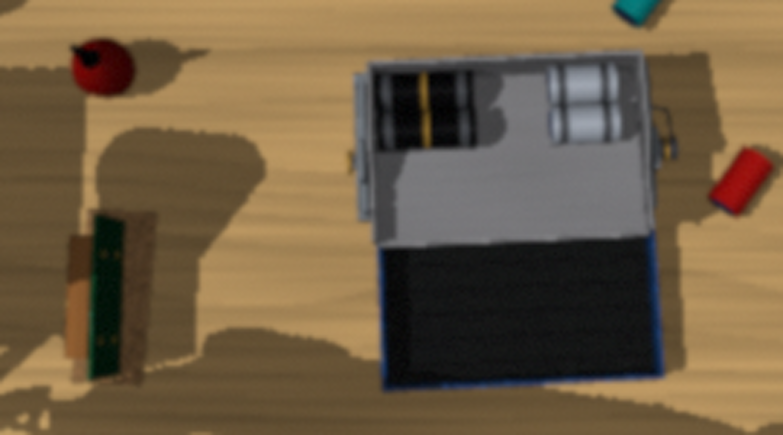

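View pics/c2.png

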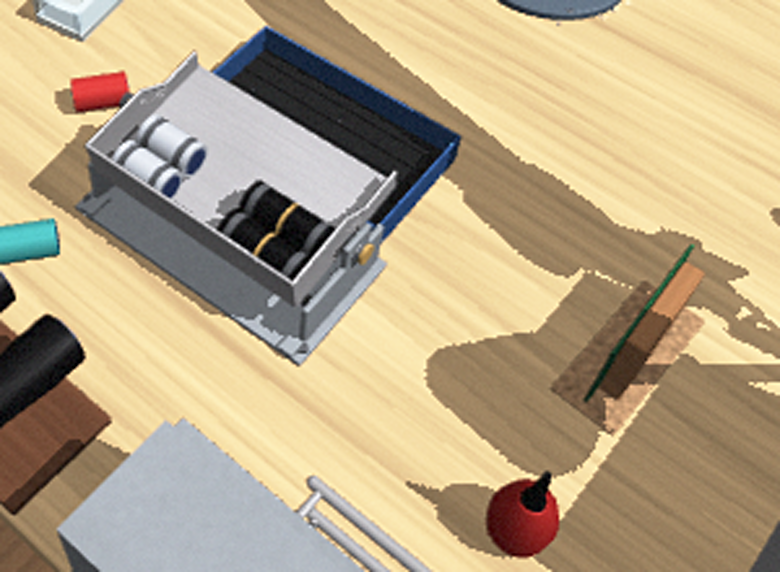

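```bash
cat > H.py <<'E'
import numpy as np,cv2,pickle
def cloud(f):
    v,u=np.mgrid[0:400,0:640].astype(float)
    z=f['range_z'].astype(float)
    P=np.stack([(u-f['cx'])/f['fx']*z,(v-f['cy'])/f['fy']*z,z],-1)
    W=(P-f['t'])@f['R']
    W[z<=0]=np.nan
    return W
def proj(f,X):
    c=np.atleast_2d(X)@f['R'].T+f['t']
    return np.stack([c[:,0]/c[:,2]*f['fx']+f['cx'],c[:,1]/c[:,2]*f['fy']+f['cy']],-1)
E
python3 - <<'E'
from H import *
for n in('top','scene'):
    f=pickle.load(open(n+'0.pkl','rb'));W=cloud(f)
    hsv=cv2.cvtColor(f['image'],cv2.COLOR_RGB2HSV)
    # bench check
    m=(W[...,2]<0.03)&(W[...,0]>.3)&(W[...,0]<.9)&(abs(W[...,1])<.5)
    print(n,'bench z med',np.nanmedian(W[...,2][m]),np.nanstd(W[...,2][m]))
    # pan floor region
    reg=(W[...,0]>.5)&(W[...,0]<.85)&(W[...,1]>-.2)&(W[...,1]<.25)&(W[...,2]>.06)&(W[...,2]<.1)&(hsv[...,1]<60)&(hsv[...,2]>90)
    P=W[reg]
    best=0
    rng=np.random.default_rng(0)
    for _ in range(500):
        q=P[rng.choice(len(P),3,False)]
        nn=np.cross(q[1]-q[0],q[2]-q[0]);nn/=np.linalg.norm(nn)+1e-12
        if abs(nn[2])<.9: continue
        d=abs((P-q[0])@nn)<.003
        if d.sum()>best:best=d.sum();bi=d
    Q=P[bi];c=Q.mean(0);U,S,V=np.linalg.svd(Q-c,full_matrices=False);nn=V[2]*np.sign(V[2][2])
    print('floor',best,c,nn,'tilt',np.arccos(nn[2]),'yaw of -n horiz',np.arctan2(nn[1],nn[0]),'res',S[2]/np.sqrt(len(Q)),Q.min(0),Q.max(0))
    # dam top
    reg=(W[...,0]>.3)&(W[...,0]<.8)&(W[...,1]>.25)&(W[...,1]<.5)&(W[...,2]>.085)&(W[...,2]<.12)
    P=W[reg];print('dam top',len(P),P.mean(0),P.min(0),P.max(0))
    r=cv2.minAreaRect((P[:,:2]*1000).astype(np.float32));print(r)
    reg=(W[...,0]>.3)&(W[...,0]<.8)&(W[...,1]>.2)&(W[...,1]<.5)&(W[...,2]>.001)&(W[...,2]<.008)
    P=W[reg];print('pad?',len(P),P.min(0),P.max(0))
    r=cv2.minAreaRect((P[:,:2]*1000).astype(np.float32));print(r)
E
```

```text
top bench z med 0.0004114483871842431 0.00480708241130722
floor 2472 [ 0.55150029 -0.03595363  0.08295532] [0.14744137 0.00664112 0.9890485 ] tilt 0.14813201680823898 yaw of -n horiz 0.0450119873753118 res 0.0015139864849176474 [ 0.50123796 -0.15020461  0.06590648] [0.65388169 0.12258671 0.09447628]
dam top 734 [0.53121841 0.3516467  0.10204816] [0.36355888 0.25085051 0.08526124] [0.79965998 0.38169999 0.11973645]
((591.06982421875, 354.28082275390625), (110.9990005493164, 442.37506103515625), 76.11231231689453)
pad? 5474 [0.30051457 0.20006505 0.00100082] [0.79984397 0.49999358 0.00799097]
((550.1864013671875, 350.11468505859375), (499.1579895019531, 299.8572082519531), 0.040431953966617584)
scene bench z med 0.0014881548526611069 0.12392781636731334
floor 2411 [ 0.55042357 -0.02911458  0.08491203] [0.14151584 0.00716227 0.98991008] tilt 0.14217547300029548 yaw of -n horiz 0.0505679579222583 res 0.0014063471800526632 [ 0.50001613 -0.15915133  0.06709133] [0.65800813 0.12097436 0.09461845]
dam top 934 [0.58905305 0.34584734 0.1051752 ] [0.36749354 0.25014064 0.08514426] [0.79966026 0.38261778 0.11992378]
((595.4053955078125, 353.70416259765625), (110.1958999633789, 442.3034973144531), 76.07539367675781)
pad? 8761 [0.30003318 0.20000796 0.00100024] [0.78364809 0.49996239 0.00799663]
((541.8367919921875, 350.01220703125), (299.92645263671875, 483.5738830566406), 89.98881530761719)
```

Run:
```python
from H import *
from plant import robot
from scipy.spatial.transform import Rotation as Ro
f=pickle.load(open('wrist0.pkl','rb'))
s=robot.sense()
R=Ro.from_euler('xyz',s['tcp_rot']).as_matrix()
cam=-f['R'].T@f['t']
print('cam in tool',R.T@(cam-s['tcp_pos']),'axis in tool',R.T@f['R'][2],'right',R.T@f['R'][0],f['fx'],s['t'])
t=pickle.load(open('top0.pkl','rb'));W=cloud(t)
hsv=cv2.cvtColor(t['image'],cv2.COLOR_RGB2HSV)
g=cv2.inRange(hsv,(50,80,20),(90,255,255))
g[:,:150]=0;g[:,210:]=0;g[:200]=0;g[300:]=0
ys,xs=np.nonzero(g);P=W[ys,xs];P=P[~np.isnan(P[:,0])];T=P[P[:,2]>.08]
print('green top',len(P),len(T),P.min(0),P.max(0),np.median(T,0))
for lo,hi in((.09,.104),):
    m=(W[...,2]>lo)&(W[...,2]<hi)&(W[...,0]>.4)&(W[...,0]<.66)&(W[...,1]>.25)&(W[...,1]<.45)
    q=W[m];print(len(q),cv2.minAreaRect((q[:,:2]*1000).astype(np.float32)),np.median(q[:,2]))
# straight ray tests for IK
for p,y in(((.53,.35,.16),np.pi/2),((.53,.35,.16),-np.pi/2),((.5,0,.2),0),((.5,0,.2),np.pi),((.5,0,.2),-np.pi)):
    print(y,robot.inverse_kinematics(p,[np.pi,0,y]))
```

```text
cam in tool [-0.00033149 -0.07524788 -0.15897594] axis in tool [-7.80892331e-04  2.95829827e-01  9.55240338e-01] right [9.99999301e-01 1.07912266e-03 4.83286874e-04] 331.37186784216277 0.15
green top 242 131 [0.36840614 0.35262348 0.01634482] [0.51229574 0.35850598 0.10382534] [0.4286825  0.35497275 0.09607796]
409 ((529.9618530273438, 367.2538146972656), (259.8281555175781, 29.076292037963867), 0.07266069948673248) 0.09877643304654402
1.5707963267948966 [-0.62911913  0.45219901 -0.02863284  1.69210817  0.01489046  0.99749711
  0.90784384]
-1.5707963267948966 [-1.07920468  0.50462904  0.60542579  1.71998882 -0.32877492  1.02014246
 -1.92863586]
0 [-0.562836    0.21029738  0.55968338  1.98308466 -0.13351754  0.98368783
  0.06114236]
3.141592653589793 [ 0.83781452  0.42408854 -1.16605201  1.91340567  0.43972696  1.09414472
  2.63541778]
-3.141592653589793 [ 0.83781452  0.42408854 -1.16605201  1.91340567  0.43972696  1.09414472
  2.63541778]
```

Run:
```python
from H import *
from plant import robot
robot.goto([.42,.36,.30],[np.pi,0,np.pi/2])
f=robot.grab_frame('wrist');pickle.dump(f,open('wrist1.pkl','wb'))
cv2.imwrite('pics/wrist1.png',f['image'][:,:,::-1]);s=robot.sense();print(s['t'],s['tcp_pos'])
```

```text
1.4417 [0.41901045 0.36136076 0.29951406]
```

View pics/wrist1.png

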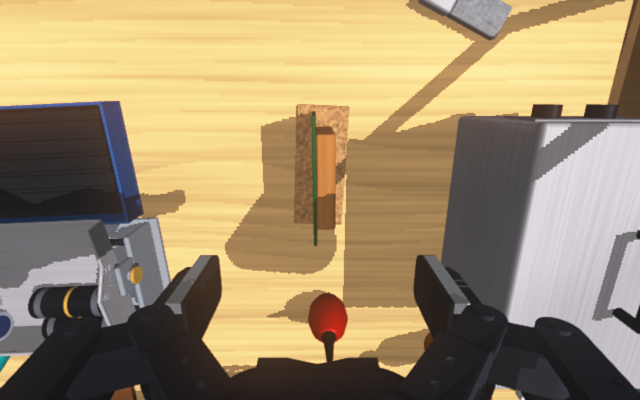

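```bash
cat >> H.py <<'E'
def cast(f,uv,z):
    uv=np.atleast_2d(np.asarray(uv,float))
    d=np.stack([(uv[:,0]-f['cx'])/f['fx'],(uv[:,1]-f['cy'])/f['fy'],np.ones(len(uv))],-1)@f['R']
    c=-f['R'].T@f['t']
    return c+d*((z-c[2])/d[:,2])[:,None]
E
python3 - <<'E'
from H import *
f=pickle.load(open('wrist1.pkl','rb'));W=cloud(f)
im=f['image'][85:260,250:390];cv2.imwrite('pics/w1c.png',cv2.resize(im,None,fx=3.4,fy=3.4,interpolation=2)[:,:,::-1])
m=(W[...,0]>.3)&(W[...,0]<.6)&(W[...,1]>.25)&(W[...,1]<.48)
def rect(mm,n):
    q=W[mm];print(n,len(q),np.median(q[:,2]),cv2.minAreaRect((q[:,:2]*1000).astype(np.float32)))
mm=m&(W[...,2]>.088)&(W[...,2]<.11);rect(mm,'dam top')
ys,xs=np.nonzero(mm);print(xs.min(),xs.max(),ys.min(),ys.max())
n,l,st,c=cv2.connectedComponentsWithStats(mm.astype(np.uint8));print(st)
print('bench z near',np.nanmedian(W[...,2][m&(W[...,2]<.02)]))
E
```

```text
dam top 2337 0.09864717390538105 ((440.43988037109375, 368.0837707519531), (150.69180297851562, 25.614013671875), 0.9155536890029907)
312 335 115 245
[[     0      0    640    400 253663]
 [   312    115     24    131   2337]]
bench z near 3.5451484372159007e-06
```

View pics/w1c.png

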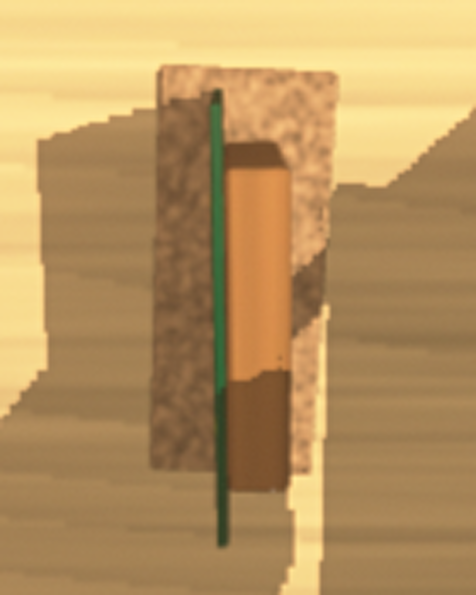

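Run:
```python
from H import *
f=pickle.load(open('wrist1.pkl','rb'))
hsv=cv2.cvtColor(f['image'],cv2.COLOR_RGB2HSV)
c=np.array([(162,65),(338,73),(312,473),(150,467)])/3.4+[250,85]
P=cast(f,c,.004);print(P.round(4))
print('centre',P.mean(0));
for i in range(4):print(np.linalg.norm(P[i]-P[(i+1)%4]))
a=P[3]-P[0];b=P[2]-P[1];print(np.arctan2(a[1],a[0]),np.arctan2(b[1],b[0]))
# green ends at top
e=np.array([(217,92),(223,545)])/3.4+[250,85];E=cast(f,e,.099);print(E, E.mean(0))
e=np.array([(228,168),(289,168),(227,490),(289,490)])/3.4+[250,85];E=cast(f,e,.099);print(E, E.mean(0))
```

```text
[[0.3568 0.3348 0.004 ]
 [0.3598 0.4033 0.004 ]
 [0.5274 0.397  0.004 ]
 [0.5246 0.3268 0.004 ]]
centre [0.44215731 0.36546024 0.004     ]
0.0686417043197948
0.16772092929658922
0.07027805218373588
0.16800459510391152
-0.047720555439117615 -0.03797527365105279
[[0.3621804  0.35708283 0.099     ]
 [0.51618699 0.35881777 0.099     ]] [0.43918369 0.3579503  0.099     ]
[[0.3854915  0.36050429 0.099     ]
 [0.38547908 0.37978601 0.099     ]
 [0.49538318 0.36021415 0.099     ]
 [0.49536998 0.38159643 0.099     ]] [0.44043094 0.37052522 0.099     ]
```

Run:
```python
from H import *
from plant import robot
f=pickle.load(open('wrist1.pkl','rb'));W=cloud(f)
m=(W[...,0]>.3)&(W[...,0]<.6)&(W[...,1]>.40)&(W[...,1]<.6)&(W[...,2]>.05)
print('box min y',W[m].min(0))
robot.goto([.45,-.015,.30],[np.pi,0,np.pi/2])
f=robot.grab_frame('wrist');pickle.dump(f,open('wrist2.pkl','wb'))
cv2.imwrite('pics/wrist2.png',f['image'][:,:,::-1]);s=robot.sense();print(s['t'],s['tcp_pos'],s['joint_pos'])
```

```text
box min y [0.36539467 0.40001529 0.05000641]
2.8917 [ 0.45034897 -0.01343597  0.29991868] [-0.30855419  0.01345907  0.24947733  1.92859822 -0.00370369  1.20004843
  1.51588293]
```

View pics/wrist2.png

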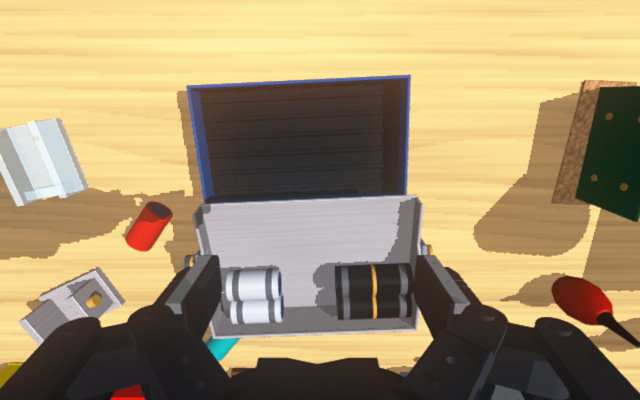

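Run:
```python
from H import *
f=pickle.load(open('wrist2.pkl','rb'));W=cloud(f)
im=f['image'][180:280,180:440];cv2.imwrite('pics/w2c.png',cv2.resize(im,None,fx=3,fy=3,interpolation=2)[:,:,::-1])
hsv=cv2.cvtColor(f['image'],cv2.COLOR_RGB2HSV)
v,u=np.mgrid[0:400,0:640]
# pan floor patch (grey)
mm=(u>225)&(u<400)&(v>208)&(v<258)
Q=W[mm];Q=Q[~np.isnan(Q[:,0])];c=np.median(Q,0)
for _ in range(5):
    A=np.c_[Q[:,:2],np.ones(len(Q))];k=np.linalg.lstsq(A,Q[:,2],rcond=None)[0];r=Q[:,2]-A@k;Q=Q[abs(r)<max(.003,2*r.std())]
print('plane',k,'tilt',np.hypot(k[0],k[1]),'std',r.std(),len(Q), 'yaw',np.arctan2(-k[1],-k[0]))
# refit with fixed z for y
print('hinge x at z=.08 for y=-.015',(.08-k[2]-k[1]*-.015)/k[0])
# lip edge: rows where depth jumps per column
pts=[]
for uu in range(215,405,5):
    z=f['range_z'][185:215,uu];d=np.diff(z);i=np.argmin(d);pts.append((uu,185+i+.5,d[i]))
pts=np.array(pts);L=cast(f,pts[:,:2],.0912)
ok=abs(pts[:,2])>.01
pf=np.polyfit(L[ok,1],L[ok,0],1);print('lip',pf,'x at y=-.015',np.polyval(pf,-.015),np.std(L[ok,0]-np.polyval(pf,L[ok,1])),ok.sum())
```

```text
plane [-0.14303428 -0.00699077  0.16184908] tilt 0.14320501783454645 std 0.0006837539672742473 8486 yaw 0.04883589175073125
hinge x at z=.08 for y=-.015 0.5729671063785421
lip [-0.04749263  0.49103308] x at y=-.015 0.49174547384254613 0.00036115437626716145 38
```

View pics/w2c.png

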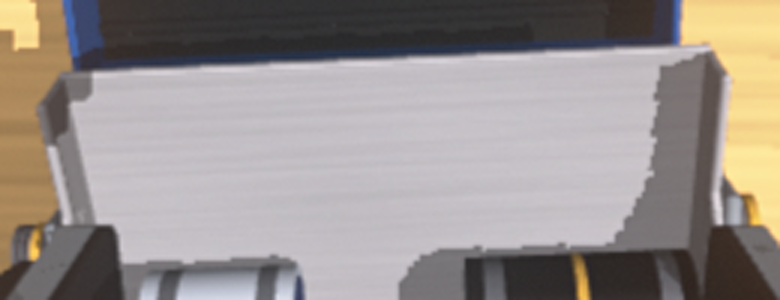

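Run:
```python
from H import *
f=pickle.load(open('wrist2.pkl','rb'));W=cloud(f)
P=cast(f,[(202,204.7),(416.7,195.7)],.0912);print(P,np.linalg.norm(P[0]-P[1]),P.mean(0))
# project cloud into pan frame; find side wall inner faces from depth above floor
psi=.048;ex=np.array([np.cos(psi),np.sin(psi)]);ey=np.array([-np.sin(psi),np.cos(psi)])
k=np.array([-0.14303428,-0.00699077,0.16184908])
h=W[...,2]-(W[...,0]*k[0]+W[...,1]*k[1]+k[2])
X=W[...,:2]@ex;Y=W[...,:2]@ey
X0=np.array([.5725,-.015])@ex
m=(X-X0>-.07)&(X-X0<-.03)
for lo,hi in((.004,.010),(.010,.016),(.016,.021),(.0205,.024)):
    q=Y[m&(h>lo)&(h<hi)&(abs(Y)<.25)]
    l=q[q>.05];r=q[q<-.05]
    print(lo,hi,len(l),len(r),np.percentile(l,[5,50,95]).round(4),np.percentile(r,[5,50,95]).round(4))
# black/chrome locations: high points
for nm,s in(('black',1),('chrome',-1)):
    q=(h>.03)&(h<.042)&(X-X0>-.02)&(X-X0<.075)&(abs(Y+.015)<.11)&((Y+.015)*s>0)
    print(nm,q.sum(),Y[q].min(),Y[q].max(),(X[q]-X0).min(),(X[q]-X0).max(),h[q].max())
```

```text
[[ 0.49945018 -0.14890164  0.0912    ]
 [ 0.48805966  0.10162323  0.0912    ]] 0.2507836810995071 [ 0.49375492 -0.0236392   0.0912    ]
0.004 0.01 50 61 [0.0756 0.076  0.0764] [-0.1744 -0.1739 -0.1733]
0.01 0.016 46 64 [0.0758 0.0761 0.0765] [-0.1744 -0.174  -0.1735]
0.016 0.021 35 45 [0.0757 0.076  0.0763] [-0.1743 -0.1739 -0.1734]
0.0205 0.024 72 68 [0.0753 0.0764 0.0794] [-0.177  -0.1739 -0.1732]
black 2826 -0.014929727711977215 0.07838670238295804 -0.017554159202294195 0.07498872775513277 0.04143083153515169
chrome 1280 -0.12494505375303933 -0.015058967197437307 0.011344908219214633 0.07491219126506965 0.04034540478733227
```

Run:
```python
from H import *
from plant import robot
f=pickle.load(open('wrist1.pkl','rb'));W=cloud(f)
v,u=np.mgrid[0:400,0:640]
m=(W[...,0]>.3)&(W[...,0]<.6)&(W[...,1]>.40)&(W[...,1]<.7)&(W[...,2]>.03)&(W[...,2]<.2)&(v<250)
q=W[m];print(np.percentile(q[:,1],[0,.5,2,10]),q[:,2].max())
g=np.pi/2+.014
robot.goto([.440,.3682,.19],[np.pi,0,g])
robot.move_straight([.440,.3682,.073],vel=.1,contact_N=8)
s=robot.sense();print(s['t'],s['tcp_pos'],s['wrist_force'])
robot.grip(0.0,80)
s=robot.sense();print(s['t'],s['tcp_pos'],s['wrist_force'],s['opening'])
robot.move_straight([.440,.3682,.20],vel=.12)
s=robot.sense();print(s['t'],s['tcp_pos'],s['wrist_force'],s['opening'])
for n in('scene','wrist'):
    f=robot.grab_frame(n);pickle.dump(f,open(n+'3.pkl','wb'));cv2.imwrite(f'pics/{n}3.png',f['image'][:,:,::-1])
```

```text
[0.53846424 0.53949561 0.54019571 0.54430284] 0.1948668757395942
5.6917 [0.44040344 0.36861282 0.07366539] [-0.93519579 -0.67213067  0.21821406]
6.275 [0.44012565 0.36872857 0.07354347] [-0.96943513 -0.61999427  4.04933131] 0.2727084470539348
7.4833 [0.43949104 0.36768152 0.1989779 ] [-0.05843194 -0.25758624 -3.21309285] 0.2741460642034373
```

View pics/scene3.png

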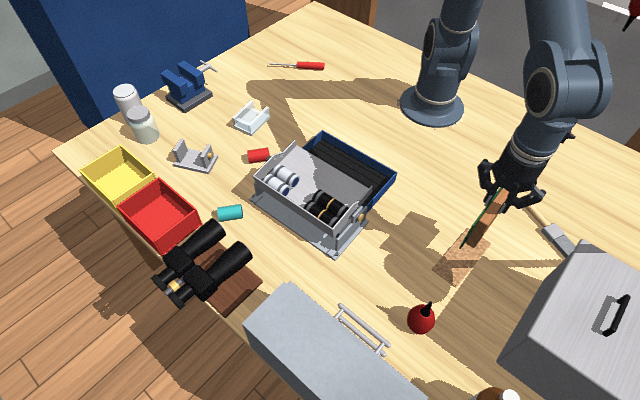

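View pics/wrist3.png

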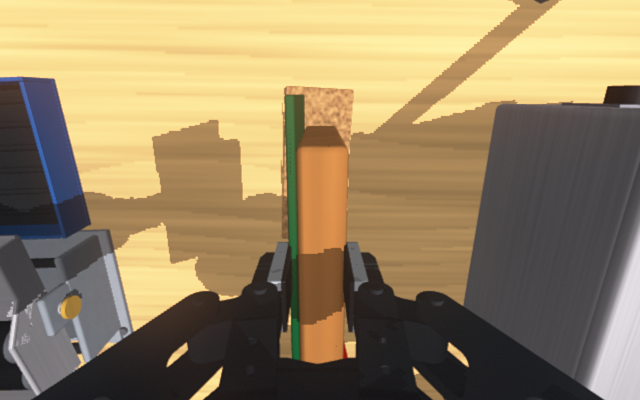

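```bash
cat >> H.py <<'E'
PSI=.048
ex=np.array([np.cos(PSI),np.sin(PSI)]);ey=np.array([-np.sin(PSI),np.cos(PSI)])
LIPX=float(np.array([.4927,-.0236])@ex)
def pw(X,Y,z): # pan-frame (rotated) -> world
    p=X*ex+Y*ey;return [p[0],p[1],z]
def snap(robot,n,tag):
    f=robot.grab_frame(n);pickle.dump(f,open(f'{n}{tag}.pkl','wb'));cv2.imwrite(f'pics/{n}{tag}.png',f['image'][:,:,::-1]);return f
E
python3 - <<'E'
from H import *
from plant import robot
robot.move_straight([.440,.3682,.25],vel=.2)
robot.goto(pw(LIPX+.008,-.005,.25),[np.pi,0,PSI])
robot.move_straight(pw(LIPX+.008,-.005,.187),vel=.15)
s=robot.sense();print(s['t'],s['tcp_pos'],s['tcp_rot'],pw(LIPX+.008,-.005,.187),s['wrist_force'])
for n in('scene','wrist','top'):snap(robot,n,4)
E
```

```text
9.8833 [0.49927517 0.01959814 0.18737345] [ 3.14157536e+00 -6.66875223e-04  4.92943224e-02] [np.float64(0.49866532355022086), np.float64(0.01894856975151319), 0.187] [ 0.24292633 -0.71388126 -1.85642006]
```

View pics/scene4.png

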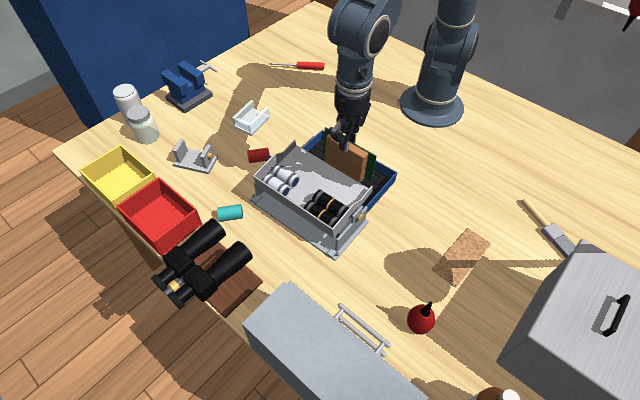

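View pics/wrist4.png

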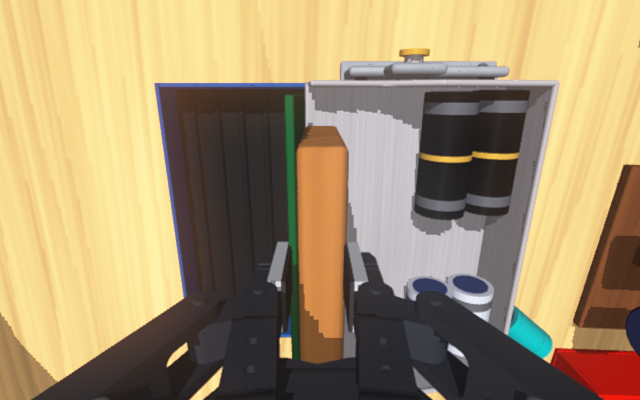

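View pics/top4.png

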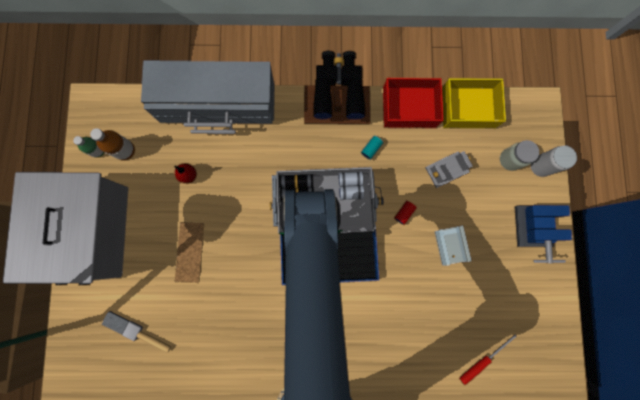

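Run:
```python
from H import *
for n in('wrist4','scene4'):
    f=pickle.load(open(n+'.pkl','rb'));W=cloud(f);X=W[...,:2]@ex;Y=W[...,:2]@ey;Z=W[...,2]
    v,u=np.mgrid[0:400,0:640]
    hsv=cv2.cvtColor(f['image'],cv2.COLOR_RGB2HSV)
    wood=(abs(X-LIPX-.008)<.022)&(abs(Y+.005)<.09)&(Z>.118)&(Z<.217)
    if n=='wrist4': wood&=(u<350)&(u>280)&(v<240)
    q=wood&(hsv[...,1]>80)
    print(n,q.sum(),'plate X',np.percentile(X[q]-LIPX,[1,50,99]),'Y',np.percentile(Y[q],[.5,50,99.5]),'Z',np.percentile(Z[q],[.5,99.5]))
    gr=q&(hsv[...,0]>45)&(hsv[...,0]<95);print(' green',gr.sum(),np.percentile(X[gr]-LIPX,[1,50,99]),np.percentile(Y[gr],[1,99]))
    w=(X-LIPX>.012)&(X-LIPX<.05)&(Z>.096)&(Z<.112)&(Y>.05)&(Y<.1);print(' wall',w.sum(),np.percentile(Y[w],[2,50,98]))
```

```text
wrist4 7019 plate X [-0.00364173  0.0077361   0.02123298] Y [0.00931154 0.036275   0.06933767] Z [0.13143556 0.21467039]
 green 1319 [-3.85426630e-03 -1.93371201e-03 -4.11914355e-05] [0.00993574 0.06969702]
 wall 248 [0.07550754 0.07745345 0.07942906]
scene4 1485 plate X [-0.00204787  0.0212586   0.02442801] Y [-0.08154345  0.01490779  0.06916159] Z [0.12244588 0.21597575]
 green 281 [-3.56366356e-03  3.18922283e-05  3.09152971e-03] [-0.081685    0.06965356]
 wall 30 [0.07446214 0.07727596 0.07834609]
```

Run:
```python
from H import *
from plant import robot
def st(l):
    s=robot.sense();print(l,round(s['t'],2),s['tcp_pos'].round(4),s['wrist_force'].round(1))
st('0')
robot.move_straight(pw(LIPX+.008,-.005,.164),vel=.1);st('near')
robot.move_straight(pw(LIPX+.009,-.005,.1495),vel=.04,contact_N=25);st('level')
robot.move_straight(pw(LIPX+.011,-.005,.138),vel=.03,contact_N=25);st('~.39')
snap(robot,'scene',5);snap(robot,'wrist',5)
```

```text
0 10.03 [0.4997 0.0192 0.1883] [-0.5 -0.6 -3.3]
near 10.42 [0.4987 0.0189 0.1642] [-0.4 -0.5 -2. ]
level 10.93 [0.5002 0.0191 0.1507] [-2.1  0.7  6.5]
~.39 11.47 [0.5012 0.0192 0.1391] [-4.5 -0.3  7.3]
```

View pics/scene5.png

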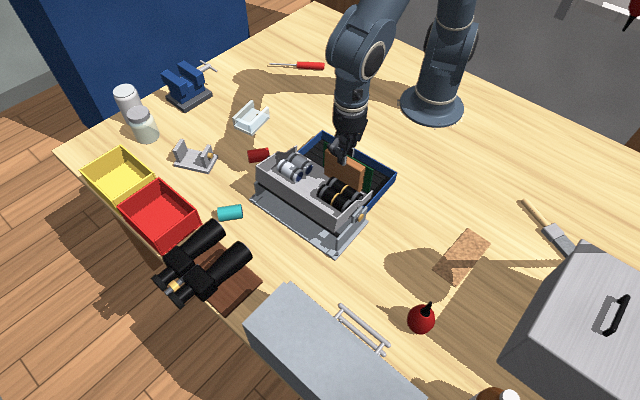

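View pics/wrist5.png

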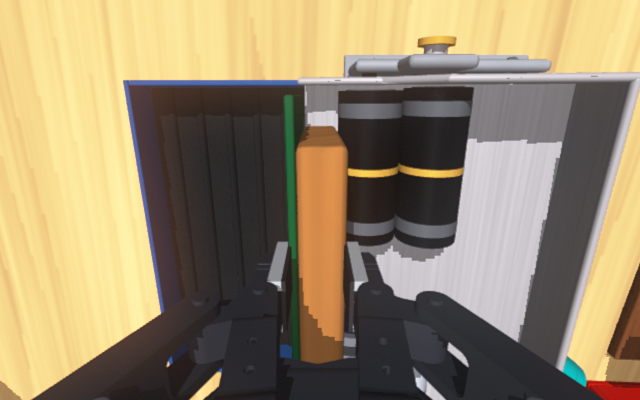

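Run:
```python
from H import *
from plant import robot
def st(l):
    s=robot.sense();print(l,round(s['t'],2),s['tcp_pos'].round(4),s['wrist_force'].round(1))
robot.move_straight(pw(LIPX+.012,-.005,.131),vel=.03,contact_N=25);st('p')
robot.sleep(1.0);st('w')
f=snap(robot,'scene',6);snap(robot,'wrist',6)
cv2.imwrite('pics/s6c.png',cv2.resize(f['image'][110:270,230:420],None,fx=3.6,fy=3.6,interpolation=2)[:,:,::-1])
```

```text
p 11.96 [0.502  0.0191 0.1316] [-4.8 -0.3  6.8]
w 12.96 [0.502  0.0191 0.1317] [-4.5  0.4  6.4]
```

View pics/s6c.png

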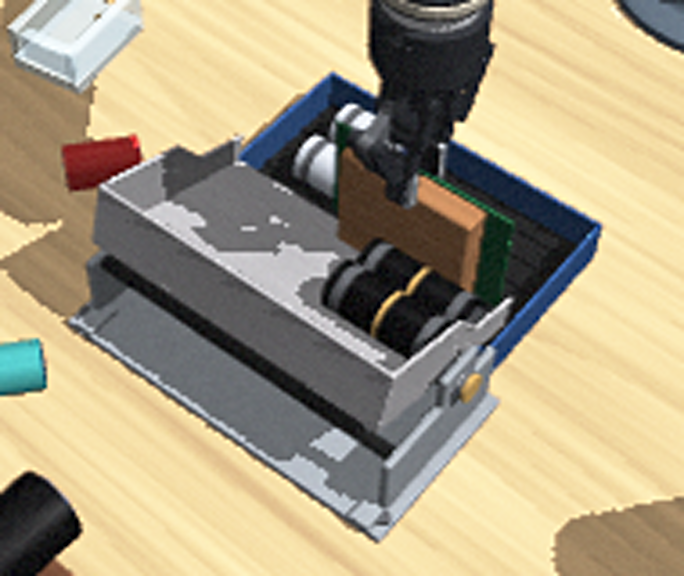

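View pics/wrist6.png

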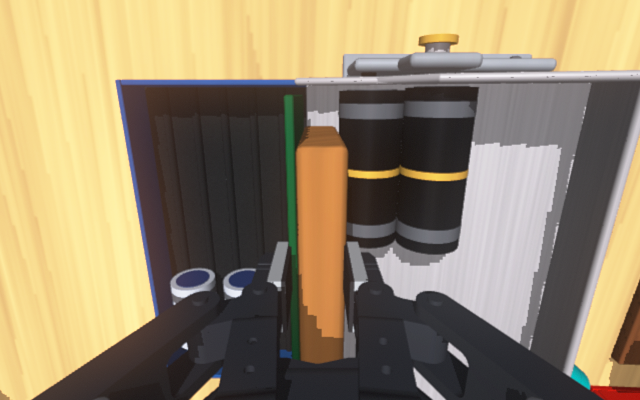

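Run:
```python
from H import *
from plant import robot
def st(l):
    s=robot.sense();print(l,round(s['t'],2),s['tcp_pos'].round(4),s['wrist_force'].round(1))
robot.move_straight(pw(LIPX+.011,-.005,.1495),vel=.03);st('level')
robot.move_straight(pw(LIPX+.009,-.005,.166),vel=.025);st('rest')
robot.sleep(.5)
robot.move_straight(pw(LIPX+.008,-.005,.25),vel=.1);st('up')
snap(robot,'wrist',7);f=snap(robot,'scene',7)
cv2.imwrite('pics/s7c.png',cv2.resize(f['image'][110:270,230:420],None,fx=3.6,fy=3.6,interpolation=2)[:,:,::-1])
```

```text
level 13.82 [0.5023 0.0191 0.1497] [-1.6  0.4  2.2]
rest 14.64 [0.4992 0.019  0.1655] [-0.4 -0.6 -3. ]
up 16.13 [0.4981 0.0189 0.2493] [ 0.3  0.1 -3.8]
```

View pics/s7c.png

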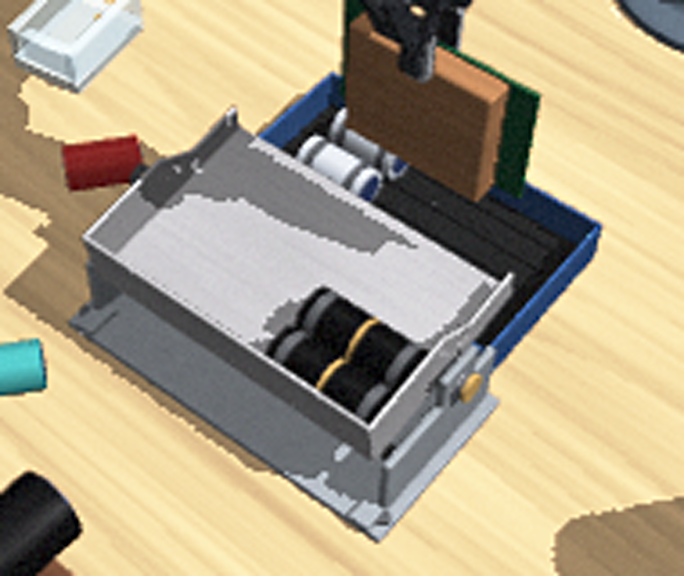

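View pics/wrist7.png

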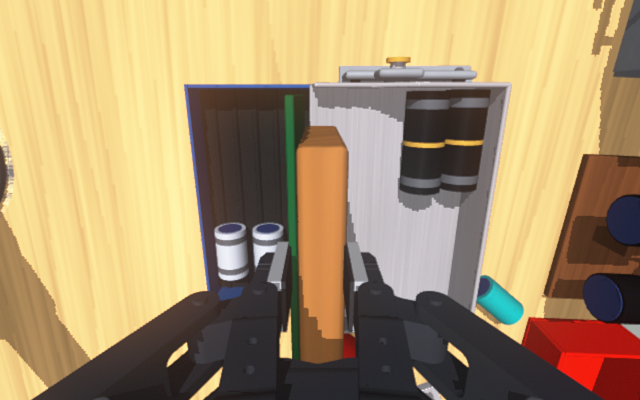

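```bash
python3 - <<'E'
from H import *
for n in('top4','scene4'):
    f=pickle.load(open(n+'.pkl','rb'))
    o=proj(f,[[.442,.366,.004]])[0].astype(int)
    c=f['image'][o[1]-45:o[1]+45,o[0]-45:o[0]+45]
    cv2.imwrite(f'pics/pad_{n}.png',cv2.resize(c,None,fx=6,fy=6,interpolation=2)[:,:,::-1]);print(n,o-45)
E
cd pics; python3 -c "
import cv2,numpy as np
cv2.imwrite('pads.png',cv2.resize(np.hstack([cv2.imread('pad_top4.png'),cv2.imread('pad_scene4.png')]),(800,400)))"
```

```text
top4 [143 206]
scene4 [417 211]
```

View pics/pads.png

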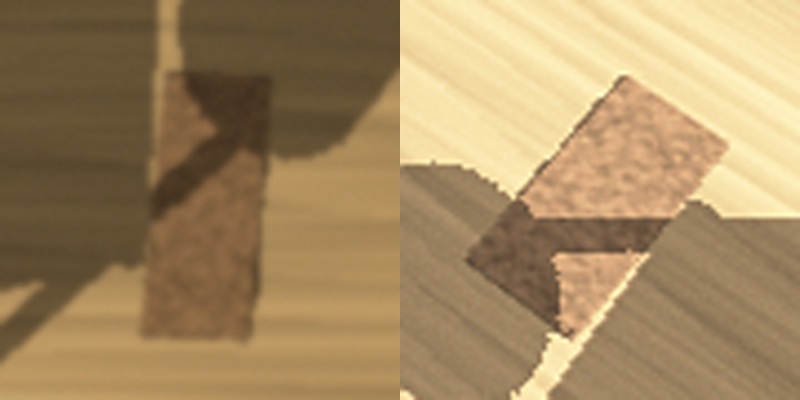

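Run:
```python
from H import *
for n,o,c in(('top4',(143,206),[(162,72),(271,75),(251,341),(140,337)]),('scene4',(417,211),[(226,76),(328,146),(170,337),(67,262)])):
    f=pickle.load(open(n+'.pkl','rb'))
    P=cast(f,np.array(c)/4.444+o,.004)
    print(n,P.mean(0).round(4))
    L=[np.linalg.norm(P[i]-P[(i+1)%4]).round(4) for i in range(4)];print(L)
    for i in range(4):
        a=P[(i+1)%4]-P[i];print(np.arctan2(a[1],a[0]).round(3),end=' ')
    print()
# refine in wrist1 with long visible edges: sub-pixel line on left & right pad edges
f=pickle.load(open('wrist1.pkl','rb'))
```

```text
top4 [0.4399 0.363  0.004 ]
[np.float64(0.0707), np.float64(0.1696), np.float64(0.0705), np.float64(0.169)]
-1.594 3.109 1.538 -0.032 
scene4 [0.4443 0.3645 0.004 ]
[np.float64(0.0683), np.float64(0.1667), np.float64(0.0657), np.float64(0.1687)]
1.519 -0.052 -1.593 3.105
```

```bash
python3 - <<'E'
from H import *
from plant import robot
def st(l):
    s=robot.sense();print(l,round(s['t'],2),s['tcp_pos'].round(4),s['tcp_rot'].round(4),s['wrist_force'].round(1),round(s['opening'],3))
o=[np.pi,0,np.pi/2-.038]
robot.goto([.442,.365,.25],o)
robot.move_straight([.442,.365,.085],vel=.12);robot.sleep(.3);st('hover')
robot.move_straight([.442,.365,.0738],vel=.03,contact_N=3);st('near')
snap(robot,'scene',8)
E
python3 - <<'E'
from H import *
f=pickle.load(open('scene8.pkl','rb'))
cv2.imwrite('pics/s8c.png',cv2.resize(f['image'][170:310,400:560],None,fx=4,fy=4,interpolation=2)[:,:,::-1])
E
```

```text
hover 19.38 [0.4421 0.3651 0.0853] [ 3.1412e+00 -4.0000e-04  1.5327e+00] [ 0.5 -1.2 -3.1] 0.274
near 19.78 [0.4418 0.365  0.0735] [-3.1411e+00  3.0000e-04  1.5329e+00] [-0.6  0.6  4.8] 0.276
```

View pics/s8c.png

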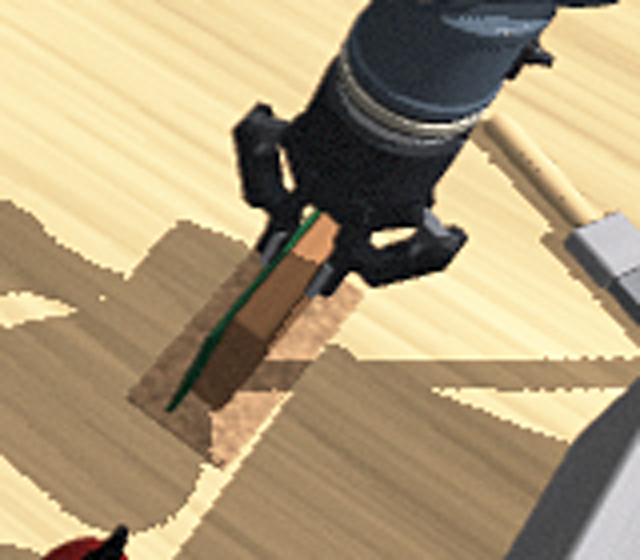

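Contact was at the expected height, 0.0735. Next I'll release, retreat and check.

Run:
```python
from H import *
from plant import robot
robot.sleep(.3)
robot.grip(0.5);robot.grip(1.0)
robot.move_straight([.442,.365,.20],vel=.1)
robot.goto([.42,.36,.30],[np.pi,0,np.pi/2])
f=snap(robot,'wrist',9);snap(robot,'scene',9)
s=robot.sense();print(s['t'],s['tcp_pos'],s['wrist_force'])
W=cloud(f);v,u=np.mgrid[0:400,0:640]
mm=(W[...,0]>.3)&(W[...,0]<.6)&(W[...,1]>.25)&(W[...,1]<.48)&(W[...,2]>.088)&(W[...,2]<.11)
q=W[mm];print(np.median(q[:,2]),cv2.minAreaRect((q[:,:2]*1000).astype(np.float32)))
cv2.imwrite('pics/w9c.png',cv2.resize(f['image'][85:260,250:390],None,fx=3.4,fy=3.4,interpolation=2)[:,:,::-1])
```

```text
22.975 [0.41953085 0.35930629 0.29844018] [-0.48827522 -0.03604368  0.44331177]
0.09867044677452008 ((442.77667236328125, 364.69073486328125), (25.984724044799805, 152.11032104492188), 87.83988189697266)
```

View pics/w9c.png

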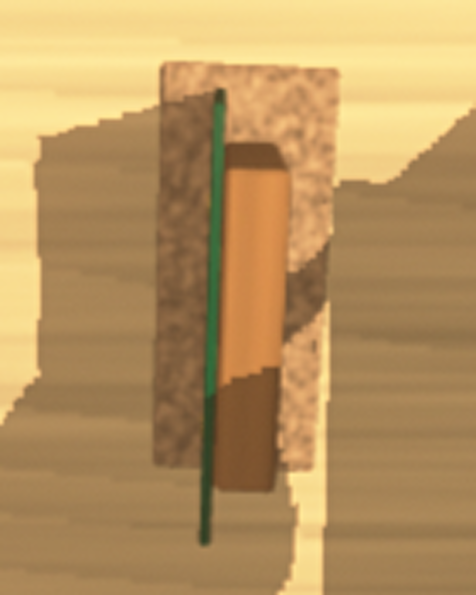

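View pics/scene9.png

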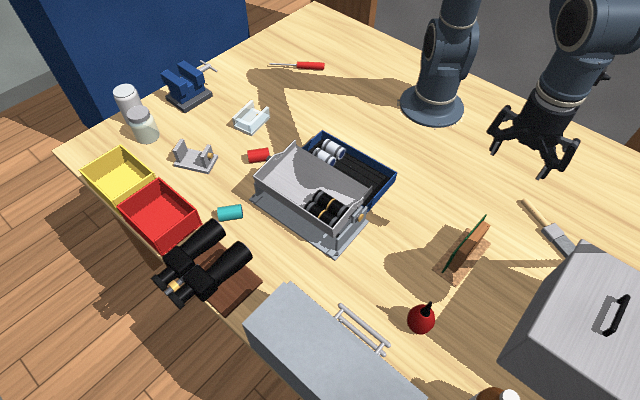

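```bash
python3 -c "
from plant import robot
print(robot.close_job(), robot.sense()['t'])"
```

```text
the job is handed in; nothing more can be done
the job is handed in; nothing more can be done
```

The job is done and handed in at about 23 s on the robot's clock. Both chrome tubes are in the tray, both black barrels are still in the pan, and the plate stands on its cork pad.

- **Pouring:** I gripped the plate by its top and held it about 8–12 mm inside the pan's edge. Its end was about 5–6 mm from the side wall by the black barrels. I pressed down to an estimated 0.47 rad, with wrist readings under about 8 N. Only the plate touched the pan.
- **Return:** I let the pan swing back slowly. The scene picture then showed it at rest with the black barrels against the back wall.
- **Placing:** In the last wrist picture the plate stands upright at (0.4428, 0.3647) m, turned −0.038 rad. I measured the pad centre as about (0.442, 0.365) m. The three camera views of the pad differed by up to 4 mm in position and 0.03 rad in angle, which is within the 10 mm allowed.
- **Bystanders:** The prism holder, blower, jig and the red and turquoise look-alikes appear unmoved in the last scene picture.

The only other disagreement was the position of the pan's edge, where three estimates differed by about 2 mm. I used a middle value. No check failed.

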